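# Wind out the dish cradle and hold its spring clamp open

### The job

Crank the flat handwheel on the marking stand clockwise until the cradle's steel tongue lines up with the brass pointer beside it, so the engraved dish stands at the unloading position. Then swing the spring clamp arm off the dish, all the way to its stop, and keep holding it there with the fingers so that I can lift the dish out: finish while still holding the arm open, with the tongue still at the pointer and the dish still in its nest. Leave the cup, box, spoon and pot near the stand alone.

Things in the scene. Friction and masses are not known exactly. Their poses are not given: they have to be found in the camera images.
- stand: Grey steel base plate of the marking stand, 200 mm (its x) by 430 mm (its y), 12 mm thick, fixed to the table. Origin on the table surface 10 mm towards +y from the plate's middle; z up. The cradle runs along the stand's +y, away from the handwheel. Every fixed part of the stand shares this frame; at yaw 0 its x points away from the robot.
- wheel_axis (a point): Point on the vertical axis of the handwheel (flat aluminium disc 116 mm across, its top 53 mm above the table), given at the mid-height of the crank handle, 81.5 mm above the table. It lies 150 mm towards -y from the stand's origin. Its yaw is arbitrary.
- crank_handle (a point): Centre of the crank handle: upright black round handle 18 mm in diameter and 55 mm tall on the handwheel's disc, 45 mm from the wheel's axis (from 54 to 109 mm above the table). It spins freely about its own axis, so the hand need not turn while it goes round. The stiff wheel takes about 4 N at the handle and stays where it is left; a low hub sits at the wheel's centre, up to 60 mm above the table.
- wheel (a joint): Handwheel angle in rad, 0 at the start, growing clockwise seen from above, from 0 to 15. Clockwise moves the cradle along the stand's +y, 25 mm per full turn (3.98 mm per rad); turning back brings it back. Some 0.8 to 1.8 turns are needed.
- cradle_tongue (a point): Tip of the small dark steel tongue (6 mm wide, 28 mm long along x) let into the top of the robot-side (-x) edge of the aluminium cradle, 40 mm above the table. It lies 74 mm towards -x of the dish nest's centre. The cradle, 130 by 153 mm, carries the dish, the nest and the clamp with it.
- pointer_tip (a point): Tip of the fixed brass pointer (6 mm wide) on the robot-side edge of the stand, 40 mm above the table, 4 mm short of the tongue's line. Tongue and pointer are lined up when their y in the stand's frame is the same (within 3 mm).
- clamp_pivot (a point): Point on the vertical pivot axis of the clamp arm, at the mid-height of the clamp's pin (90 mm above the table). It is carried by the cradle: 75 mm towards the stand's +y from the nest's centre.
- clamp_pin (a point): Centre of the clamp's pin: upright round steel pin 16 mm in diameter, standing from 64 to 116 mm above the table at the free end of the dark steel clamp arm, 100 mm from the pivot axis. The arm is 16 mm wide and lies 54 to 64 mm above the table, just over the dish. The pin does not spin on the arm.
- clamp (a joint): Clamp arm angle in rad: 0 shut (arm along the stand's -y from the pivot, pin above the dish), 1.0 at the stop (the limit), growing counter-clockwise seen from above, that is, the pin swings towards the stand's +x. A spring returns it to 0: about 3 N at the pin when shut, 8 N at the stop. Counts as open at the stop above 0.94.
- dish: Round copper dish 91 mm across, 10 mm high, loose in the nest of six small studs on the cradle; origin at the centre of its underside, 40 mm above the table.
- cup: Blue ceramic cup 72 mm across, 62 mm high, beyond the stand; bystander. Origin at the centre of its underside.
- giftbox: Cardboard box 85 x 110 x 45 mm high beyond the handwheel; bystander. Origin at the centre of its underside.
- spoon: Wooden spoon 220 mm long lying beyond the stand's handwheel end; bystander. Origin at its underside.
- pot: Copper pot 80 mm across, 85 mm high, beyond the stand's +y end; bystander. Origin at the centre of its underside.
Mind the look-alikes: they are no part of the job. Several things have the shape of the dish; the one meant has the colours described above.

How it is judged (in metres and radians):
On the way, in this order (a step that is already met when the one before it is completed fails the run):
1. the handwheel has been cranked until the tongue stands at the pointer, clamp still shut (y of cradle_tongue in the frame of pointer_tip between -0.003 and 0.003 m and value of joint clamp below 0.2 rad and velocity of joint wheel between -0.1 and 0.1 rad/s), for 0.3 s.
2. the clamp arm has been swung to its stop (value of joint clamp above 0.94 rad), for 0.2 s.
At the end, for the whole second after the job is handed in: The program ends holding: the clamp arm is above 0.94 rad (stop at 1.0) with the fingers pressing on it by more than 2 N, the tongue is within 3 mm of the pointer along the stand, and the dish lies flat in its nest (within 5 mm) (y of cradle_tongue in the frame of pointer_tip between -0.003 and 0.003 m and value of joint clamp above 0.94 rad and contact force between the fingers and clamp above 2 N and horizontal distance between dish and cradle_tongue between 0.069 and 0.079 m and angle between dish's own z axis and vertical below 0.1 rad); the arm keeps its last pose, push and grip.
It fails at once if the cup was disturbed (moved over 30 mm) (distance of cup from where it was at the start of the episode above 0.03 m).
It fails at once if the giftbox was disturbed (moved over 30 mm) (distance of giftbox from where it was at the start of the episode above 0.03 m).
It fails at once if the spoon was disturbed (moved over 30 mm) (distance of spoon from where it was at the start of the episode above 0.03 m).
It fails at once if the pot was disturbed (moved over 30 mm) (distance of pot from where it was at the start of the episode above 0.03 m).
It also fails if it takes over 64 s, if anything falls off the work surface, if the arm or the gripper's body presses on something with over 40 N, if the wrist force passes 120 N, or if a joint passes its speed limit or range.

### The arm

A 7-joint arm with a two-finger parallel gripper is mounted at the origin on the work surface. World frame = base frame: x ahead of the robot, y to its left, z up, the work surface at z = 0. Lengths are in mm, angles in rad, forces in N, time in s.
With the tool pointing down it reaches from about 425 to 825 mm from the base axis. Payload 3.6 kg.
Tool frame: the origin (TCP) lies at the very end of the fingers, on their centre line; the grasp point (between the pads) lies 19 mm behind it (r.grip_depth is the distance from the TCP to the grasp point, in mm); z points along the fingers, y is the direction in which the jaws open and shut (so a half turn about z gives the same grasp; the last joint's range is limited). The gripper opens to 85 mm and grips with 20 to 120 N. Pads are 22 mm wide; open, the fingers measure 114 mm over their backs; the gripper's body (76 mm by 85 mm) begins 54 mm behind the grasp point. The pads swing forward as they close: fully open they stand 13 mm farther back than shut.
Start: joints at [-1.232, 0.615, -0.013, 1.423, 0.008, 1.103, -0.04], TCP at [231.861, 607.209, 231.297] pointing down, gripper open.
Joint ranges: [-3.12, 3.12], [-0.3, 2.06], [-1.34, 1.32], [0.26, 2.42], [-1.36, 4.5], [0.01, 1.98], [-2.84, 2.84]. Speed limits (rad/s): [2.79, 2.79, 3.14, 3.14, 3.14, 3.14, 3.14].

### API

Orientations are given as a rotation vector (axis times angle).
In Python, from rig import read_state, get_image, r, find_in, silhouettes, landmark_of gives the robot as it stands.
- The arm moves only by the tool apply_moves, never from a script. Its argument "motion" is a list of rows, each an object with "angular": the turn, a rotation vector about the tool's x, y, z in rad, a list of three; "slide": the shift along the tool's x, y, z in m, a list of three; "jaw": the closure in counts, from 0 (fully open) to 255 (shut). In form: [{"angular": [rx, ry, rz], "slide": [dx, dy, dz], "jaw": jaw}, ...]. A call has 1 to 8 rows; each row shifts and turns the commanded pose from where the row before left it, along the tool's axes as they then stand; what a row does not reach is not made up. A row lasts 1/10 s, in which the tool goes at most 50 mm and 8.59 degrees, less where a joint would pass 70% of its speed; a pose out of reach is approached as far as the arm can. A call is refused whole if a number of a shift passes 0.05 or a number of a turn 0.15, either way. A call with a gripper value outside its range is refused whole. The fingers move at their own pace and stop on an object; "newtons" is the grip in N (left out, the last holds). Time passes only in rows, so rows that do not move let the fingers close. It gives the time, the measured TCP pose, the force and the opening at its end, in the units of the state.
- read_state(): the state, without advancing time (a new reading comes with each control period).
- get_image(name): name is "scene" or "top" or "wrist"; returns a dict with "img" (400x640x3 uint8, blue, green, red), "z_map" (400x640 float32, mm along the optical axis (not along the pixel's ray), 0 where there is no reading), "K" (3x3 intrinsics, pixels), "origin" and "orientation" of the camera in the world. Camera axes: x right, y down, z forward; pixel columns grow to the right and rows downward; lengths in mm; the calibration is good to about 2 mm. A picture is of the moment at which its call begins.
- r.close_job(): hands the job in, once; it reports no verdict.
Trained networks look in a picture, given as the dict that the camera call returned (one of the last four; its "shot" number tells which), for a name from the list of things; names that differ only in an ending like _2 or _b are one class to them, and where a whole thing is asked for, a point or a joint stands for the part that bears it (a point fixed in the world has none). Each returns a list of dicts, best first, with "conf" (0 to 1); they miss things now and then, are a little off and sometimes report something else, mostly with a low value. They report only what shows in the picture. A call takes as long as a camera call. They do not tell look-alikes from the thing itself.
- find_in(picture, target): "box" ([left, top, right, bottom] in pixels, round what is visible of it).
- silhouettes(picture, target): "region" (400x640 bool, what is visible of it) and "box" ([left, top, right, bottom] in pixels, round what is visible of it).
- landmark_of(picture, target): "xy" ([column, row] in pixels: a listed point, or the origin of a listed thing).
The state is a dict: "time": time; "joints": joint angles; "joint_vel": joint speeds; "joint_torque": joint torques, N m; "eef_pos": TCP position; "tool_rot": TCP orientation; "wrist_force": force on the tool from outside, world axes, zero at the start; "ft_torque": the same for the moment, N m; "gripper_width": opening from 0.0 (shut) to 1.0 (fully open).
Only numpy, scipy, OpenCV 4.12 (cv2) and the standard library are available. Lean on these libraries where they do the work, as an engineer would, in place of code of your own. Each camera call takes 0.05 s, during which the arm holds its last target.

## Working session

There is one attempt and no reset: what is moved stays moved. The work goes in short steps, Python scripts to look and compute and a tool call to move; the robot and the scene stay as the last step left them, time stands still between calls to the robot, and variables do not carry over. Pictures are saved under pics/ and viewed, and the job is handed in when it is done.

Besides the shell and the picture viewer there is one more tool, called after "Request:" in YAML: its name, and indented under it one key for each argument. apply_moves: Moves the arm, as the interface text tells. Its arguments: {"type":"object","properties":{"motion":{"type":"array","items":{"type":"object","properties":{"angular":{"type":"array","items":{"type":"number"}},"slide":{"type":"array","items":{"type":"number"}},"jaw":{"type":"number"}}}},"newtons":{"type":"number"}},"required":["motion"]}

```bash
mkdir -p pics; ls; cat > h.py <<'E'
import numpy as np, cv2
from scipy.spatial.transform import Rotation as R
from rig import read_state, get_image, r, find_in, silhouettes, landmark_of
def camR(p):
    o=np.array(p["orientation"],float)
    return o if o.shape==(3,3) else R.from_rotvec(o).as_matrix()
def ray(p,uv):
    d=np.linalg.inv(p["K"])@np.array([uv[0],uv[1],1.]); return camR(p)@d
def at_z(p,uv,z):
    d=ray(p,uv);o=np.array(p["origin"],float);return o+d*(z-o[2])/d[2]
def deproj(p,uv):
    z=p["z_map"][int(round(uv[1])),int(round(uv[0]))];return np.array(p["origin"])+ray(p,uv)*z
def proj(p,X):
    c=camR(p).T@(np.array(X,float)-np.array(p["origin"]));q=np.array(p["K"])@c;return q[:2]/q[2]
E
python3 - <<'E'
from h import *
np.set_printoptions(precision=1,suppress=True)
s=read_state();print(s)
for n in ["scene","top","wrist"]:
    p=get_image(n);cv2.imwrite(f"pics/{n}0.png",p["img"]);print(n,p["origin"],p["orientation"],p["K"])
    for t,z in [("wheel_axis",81.5),("crank_handle",81.5),("cradle_tongue",40),("pointer_tip",40),("clamp_pivot",90),("clamp_pin",90),("dish",40),("stand",0)]:
        for l in landmark_of(p,t)[:2]: print(n,t,round(l["conf"],2),l["xy"],at_z(p,l["xy"],z),deproj(p,l["xy"]))
E
```

```text
pics
{'time': 0.0, 'joints': array([-1.2,  0.6, -0. ,  1.4,  0. ,  1.1, -0. ]), 'joint_vel': array([-0.,  0., -0., -0.,  0., -0., -0.]), 'joint_torque': array([ -0. , -46.9,   0.3, -17.1,   0. ,   0. ,   0. ]), 'eef_pos': array([231.6, 606.5, 230.1]), 'tool_rot': array([-0.6, -3.1,  0. ]), 'wrist_force': array([-0.1, -0.3,  0. ]), 'ft_torque': array([-0.1,  0. ,  0. ]), 'gripper_width': 0.9965332017947114}
scene [1002.   219.9  706.7] [-1.5 -2.2  0.7] [[393.5   0.  317.8]
 [  0.  393.5 199.4]
 [  0.    0.    1. ]]
scene wheel_axis 0.68 [243.1, 169.7] [ 565.  -111.    81.5] [ 544.3 -126.7   51.8]
scene crank_handle 0.49 [231.2, 189.7] [ 619.9 -109.6   81.5] [ 622.1 -107.6   85.2]
scene cradle_tongue 0.82 [341.6, 174.8] [473.9  75.5  40. ] [452.6  69.6  13.1]
scene pointer_tip 0.43 [352.8, 171.8] [457.3  95.8  40. ] [456.7  95.7  39.3]
scene clamp_pivot 0.94 [371.9, 190.1] [529.5 154.3  90. ] [489.8 148.8  38.1]
scene clamp_pivot 0.71 [342.4, 173.4] [509.5  86.7  90. ] [437.3  67.1  -0.4]
scene clamp_pin 0.57 [319.4, 182.3] [547.2  51.   90. ] [555.9  54.2 101.7]
scene dish 0.75 [351.6
[... 534 characters left out ...]
.6  108.7]
top cradle_tongue 0.6 [315.3, 243.3] [468.8  65.6  40. ] [468.7  66.5  10.2]
top pointer_tip 0.53 [302.3, 243.7] [468.6  97.7  40. ] [468.5  99.4  11.5]
top clamp_pivot 0.87 [274.9, 214.3] [539.4 158.1  90. ] [541.2 161.2  64.7]
top clamp_pin 0.68 [322.1, 211.2] [544.   46.2  90. ] [547.1  46.8  47. ]
top dish 0.76 [269.2, 295.3] [345.3 180.9  40. ] [341.2 185.8   4.7]
top dish 0.73 [309.6, 212.0] [546.4  78.   40. ] [544.7  77.   63.3]
top stand 0.8 [326.4, 213.1] [545.3  36.6   0. ] [542.   36.4  48.3]
top stand 0.34 [386.5, 176.4] [ 636.5 -121.2    0. ] [ 634.9 -119.8   10.8]
wrist [161.2 633.6 374.7] [2.4 1.6 0.2] [[349.    0.  321.2]
 [  0.  349.  199.8]
 [  0.    0.    1. ]]
```

View pics/scene0.png

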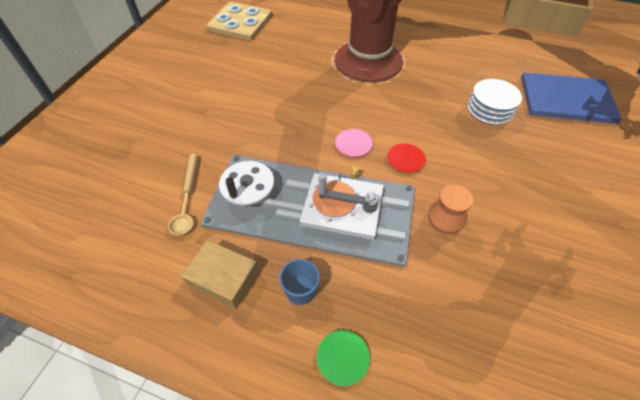

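```bash
python3 -c "
import cv2
a=cv2.imread('pics/top0.png')[120:320,200:466];cv2.imwrite('pics/top0c.png',cv2.resize(a,None,fx=3,fy=3,interpolation=cv2.INTER_CUBIC))"
```

```text
(no output)
```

View pics/top0c.png

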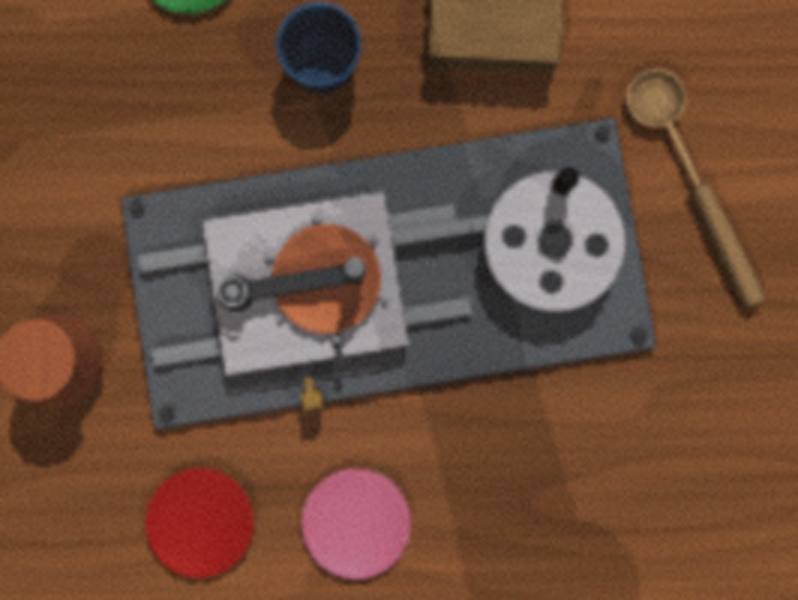

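```bash
cat > m.py <<'E'
from h import *
np.set_printoptions(precision=2,suppress=True)
p=get_image("top");z=p["z_map"].astype(float)
vv,uu=np.mgrid[0:400,0:640]
d=np.stack([uu,vv,np.ones_like(uu)],-1)@np.linalg.inv(p["K"]).T@camR(p).T
P=np.array(p["origin"])+d*z[...,None]
m=((P[...,2]>7)&(P[...,2]<75)&(z>0)).astype(np.uint8)
n,l,st,c=cv2.connectedComponentsWithStats(cv2.morphologyEx(m,cv2.MORPH_OPEN,np.ones((3,3))))
k=1+np.argmax(st[1:,4]); M=(l==k)&(P[...,2]<17)
rect=cv2.minAreaRect(P[M][:,:2].astype(np.float32));print("plate",rect, P[M][:,2].mean())
# bright disc
img=p["img"].astype(int)
D=(l==k)&(abs(P[...,2]-53)<5)&(P[...,1]<-30)
print("disc",cv2.minEnclosingCircle(P[D][:,:2].astype(np.float32)),P[D].mean(0))
C=(l==k)&(abs(P[...,2]-40)<4)&(P[...,1]>0)
print("cradle",cv2.minAreaRect(P[C][:,:2].astype(np.float32)))
H=(P[...,2]>90)&(P[...,2]<120)&(P[...,0]>450)&(P[...,0]<750)&(P[...,1]<-30)
print("handle",P[H].mean(0),H.sum())
H=(P[...,2]>90)&(P[...,2]<125)&(P[...,0]>450)&(P[...,0]<750)&(P[...,1]>0)&(P[...,1]<230)
print("pin",P[H].mean(0),H.sum())
a=p["img"][220:265,280:345];cv2.imwrite('pics/tip0.png',cv2.resize(a,None,fx=10,fy=10,interpolation=cv2.INTER_CUBIC))
s=read_state();print(R.from_rotvec(s["tool_rot"]).as_matrix(),s["joints"])
E
python3 m.py
```

```text
plate ((551.4842529296875, 31.814056396484375), (199.8694610595703, 429.7934875488281), 7.818391799926758) 10.899537119260016
disc ((570.4779052734375, -106.98332214355469), 57.76103591918945) [ 568.47 -106.02   51.89]
cradle ((523.9932250976562, 97.10287475585938), (166.5477752685547, 152.91888427734375), 7.812047481536865)
handle [ 613.86 -111.75  104.61] 50
pin [547.46  56.05 113.32] 40
[[-0.93  0.36 -0.  ]
 [ 0.36  0.93 -0.  ]
 [ 0.   -0.   -1.  ]] [-1.23  0.61 -0.01  1.42  0.01  1.1  -0.04]
```

View pics/tip0.png

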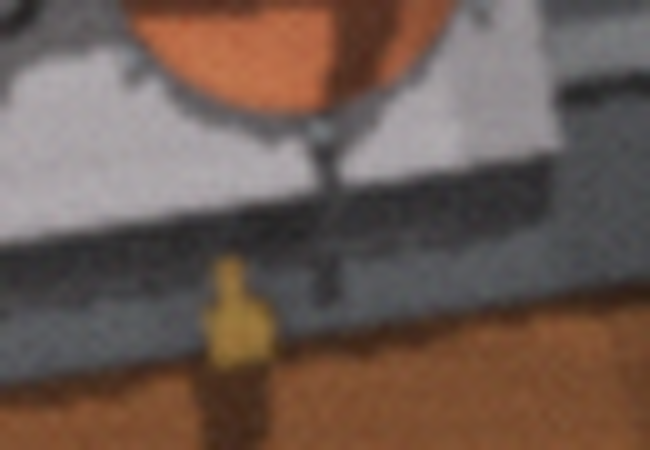

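```bash
cat >> h.py <<'E'
yaw=np.deg2rad(7.82);O=np.array([550.1,41.7]);X=np.array([np.cos(yaw),np.sin(yaw)]);Y=np.array([-np.sin(yaw),np.cos(yaw)])
def st(P): P=np.array(P)[:2]-O; return np.array([P@X,P@Y])
def w(x,y): return O+x*X+y*Y
def dish(p):
    hsv=cv2.cvtColor(p["img"],cv2.COLOR_BGR2HSV)
    b=(hsv[...,0]<13)&(hsv[...,1]>140)&(hsv[...,2]>60)
    return b
E
python3 - <<'E'
from h import *
np.set_printoptions(precision=2,suppress=True)
p=get_image("top")
u=lambda a,b:((a+.5)/10-.5+280,(b+.5)/10-.5+220)
t=st(at_z(p,u(330,222),40));q=st(at_z(p,u(230,256),40));print("tongue",t,"pointer",q)
t2=st(at_z(p,u(327,160),40));print(t2)
print("pin",st([547.46,56.05]),"handle",st([615.2,-112.2]),st([613.9,-111.75]))
for m in silhouettes(p,"dish"):
    g=m["region"];c,_=cv2.findContours(g.astype(np.uint8),0,1);c=max(c,key=len)
    cc,rr=cv2.minEnclosingCircle(c);print(m["conf"],cc,rr,st(at_z(p,cc,50)))
print(proj(p,[*w(-74,q[1]),40]))
E
```

```text
tongue [-72.5   40.84] pointer [-76.78  66.48]
[-57.33  39.16]
pin [-0.66 14.58] handle [  43.55 -161.33] [  42.33 -160.7 ]
0.85 (266.0, 294.191162109375) 18.2082576751709 [-179.19  171.5 ]
0.81 (307.8835754394531, 211.64794921875) 18.633413314819336 [ 2.02 40.16]
0.68 (262.5835266113281, 107.7243423461914) 17.243450164794922 [279.32 111.64]
0.67 (317.64630126953125, 294.0739440917969) 18.45458221435547 [-198.8    48.17]
[302.37 244.03]
```

Request:
apply_moves:
  motion:
    - {"angular": [0, 0, 0.133]}
    - {"angular": [0, 0, 0.133]}
    - {"angular": [0, 0, 0.133]}
    - {"angular": [0, 0, 0.133]}
    - {"angular": [0, 0, 0.133]}
    - {"angular": [0, 0, 0.133]}
    - {"angular": [0, 0, 0.133]}
    - {"angular": [0, 0, 0.133]}

```text
invalid input
```

```bash
cat > go.py <<'E'
from h import *
import sys
np.set_printoptions(precision=4,suppress=True)
def rep(target=None):
    s=read_state();M=R.from_rotvec(s["tool_rot"]).as_matrix();t=s["eef_pos"]
    print("t",round(s["time"],2),"tcp",t,"F",s["wrist_force"],"w",s["gripper_width"],"j",s["joints"])
    print("yaxis ang",np.arctan2(M[1,1],M[0,1]),"z",M[:,2])
    if target is not None: print("tool delta m",M.T@(np.array(target)-t)/1000)
if __name__=="__main__": rep([float(a) for a in sys.argv[1:]] or None)
E
python3 go.py 615 -112 230
```

```text
t 1.5 tcp [231.8474 607.2201 231.3046] F [-0.1065 -0.1079 -0.5596] w 1.0030815236883828 j [-1.2325  0.6149 -0.0126  1.4234  0.0081  1.1034 -0.0404]
yaxis ang 1.2060485562874472 z [-0.0001 -0.     -1.    ]
tool delta m [-0.6145 -0.5352  0.0013]
```

Request:
apply_moves:
  motion:
    - {"angular": [0, 0, 0.133], "slide": [0, 0, 0], "jaw": 0}
    - {"angular": [0, 0, 0.133], "slide": [0, 0, 0], "jaw": 0}
    - {"angular": [0, 0, 0.133], "slide": [0, 0, 0], "jaw": 0}
    - {"angular": [0, 0, 0.133], "slide": [0, 0, 0], "jaw": 0}
    - {"angular": [0, 0, 0.133], "slide": [0, 0, 0], "jaw": 0}
    - {"angular": [0, 0, 0.133], "slide": [0, 0, 0], "jaw": 0}
    - {"angular": [0, 0, 0.133], "slide": [0, 0, 0], "jaw": 0}
    - {"angular": [0, 0, 0.133], "slide": [0, 0, 0], "jaw": 0}
  newtons: 60

```text
time: 2.3
eef_pos: [231.7, 607.3, 231.3]
tool_rot: [-2.064, -2.368, 0.0]
wrist_force: [1.0, -0.1, 1.0]
gripper_width: 0.999
```

```bash
python3 go.py 615 -112 230
```

```text
t 2.3 tcp [231.7215 607.2612 231.3262] F [ 1.0312 -0.0597  1.0427] w 0.9985018727712758 j [-1.3933  0.6264  0.2731  1.4295 -0.1777  1.1099 -0.9536]
yaxis ang 0.1368157131306412 z [-0.0002  0.0001 -1.    ]
tool delta m [-0.7648  0.2816  0.0012]
```

Request:
apply_moves:
  motion:
    - {"angular": [0, 0, 0], "slide": [-0.038, 0.014, 0], "jaw": 0}
    - {"angular": [0, 0, 0], "slide": [-0.038, 0.014, 0], "jaw": 0}
    - {"angular": [0, 0, 0], "slide": [-0.038, 0.014, 0], "jaw": 0}
    - {"angular": [0, 0, 0], "slide": [-0.038, 0.014, 0], "jaw": 0}
    - {"angular": [0, 0, 0], "slide": [-0.038, 0.014, 0], "jaw": 0}
    - {"angular": [0, 0, 0], "slide": [-0.038, 0.014, 0], "jaw": 0}
    - {"angular": [0, 0, 0], "slide": [-0.038, 0.014, 0], "jaw": 0}
    - {"angular": [0, 0, 0], "slide": [-0.038, 0.014, 0], "jaw": 0}

```text
time: 3.1
eef_pos: [386.4, 320.8, 231.6]
tool_rot: [-2.058, -2.374, -0.001]
wrist_force: [-0.3, -0.3, -0.4]
gripper_width: 1.0
```

Request:
apply_moves:
  motion:
    - {"angular": [0, 0, 0], "slide": [-0.038, 0.014, 0], "jaw": 0}
    - {"angular": [0, 0, 0], "slide": [-0.038, 0.014, 0], "jaw": 0}
    - {"angular": [0, 0, 0], "slide": [-0.038, 0.014, 0], "jaw": 0}
    - {"angular": [0, 0, 0], "slide": [-0.038, 0.014, 0], "jaw": 0}
    - {"angular": [0, 0, 0], "slide": [-0.038, 0.014, 0], "jaw": 0}
    - {"angular": [0, 0, 0], "slide": [-0.038, 0.014, 0], "jaw": 0}
    - {"angular": [0, 0, 0], "slide": [-0.038, 0.014, 0], "jaw": 0}
    - {"angular": [0, 0, 0], "slide": [-0.038, 0.014, 0], "jaw": 0}

```text
time: 3.9
eef_pos: [540.4, 35.7, 231.5]
tool_rot: [2.058, 2.374, 0.001]
wrist_force: [1.0, -0.3, 0.4]
gripper_width: 0.997
```

```bash
python3 go.py 615 -112 230; python3 - <<'E'
from h import *
np.set_printoptions(precision=2,suppress=True)
p=get_image("wrist");cv2.imwrite("pics/wrist1.png",p["img"])
for t,z in [("crank_handle",81.5),("wheel_axis",81.5)]:
    for l in landmark_of(p,t)[:2]: print(t,l["conf"],l["xy"],at_z(p,l["xy"],z),deproj(p,l["xy"]))
E
```

```text
t 3.9 tcp [540.4273  35.7093 231.5494] F [ 1.0315 -0.2992  0.4263] w 0.9971484405910448 j [-0.3418  0.4621  0.3518  1.7479 -0.1885  0.9642  0.2264]
yaxis ang 0.14242499525974361 z [ 0.0006  0.0003 -1.    ]
tool delta m [-0.1568  0.0529  0.0015]
crank_handle 0.81 [372.2, 336.6] [ 613.33 -114.93   81.5 ] [ 609.74 -105.28   94.09]
crank_handle 0.17 [332.5, 160.2] [546.91  56.14  81.5 ] [544.84  62.54 116.44]
wheel_axis 0.62 [333.0, 327.1] [ 572.74 -109.39   81.5 ] [ 576.95 -130.74   52.93]
```

View pics/wrist1.png

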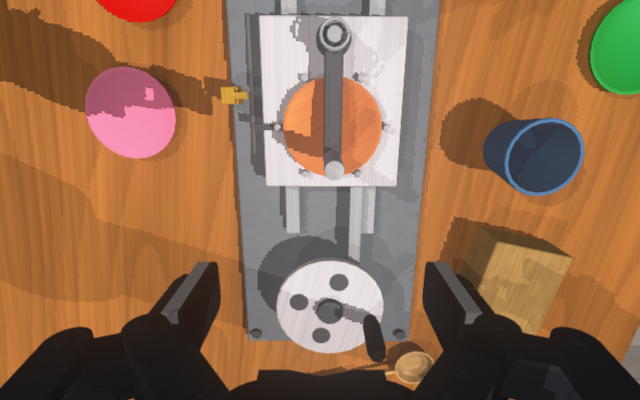

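Request:
apply_moves:
  motion:
    - {"angular": [0, 0, 0], "slide": [-0.039, 0.013, 0], "jaw": 0}
    - {"angular": [0, 0, 0], "slide": [-0.039, 0.013, 0], "jaw": 0}
    - {"angular": [0, 0, 0], "slide": [-0.039, 0.013, 0], "jaw": 0}
    - {"angular": [0, 0, 0], "slide": [-0.0395, 0.013, 0], "jaw": 0}
    - {"angular": [0, 0, 0], "slide": [0, 0, 0.03], "jaw": 0}
    - {"angular": [0, 0, 0], "slide": [0, 0, 0.03], "jaw": 0}
    - {"angular": [0, 0, 0], "slide": [0, 0, 0.03], "jaw": 0}

```text
time: 4.75
eef_pos: [613.5, -108.5, 140.3]
tool_rot: [-2.055, -2.375, -0.002]
wrist_force: [0.3, 0.9, 0.1]
gripper_width: 0.999
```

```bash
python3 go.py 615 -112.7 73; python3 - <<'E'
from h import *
np.set_printoptions(precision=2,suppress=True)
p=get_image("top");cv2.imwrite("pics/top2.png",cv2.resize(p["img"][120:270,280:480],None,fx=4,fy=4))
p=get_image("wrist");cv2.imwrite("pics/wrist2.png",p["img"])
E
```

```text
t 4.75 tcp [ 613.5353 -108.5064  140.3068] F [0.2553 0.9432 0.057 ] w 0.9989781324922694 j [-0.045   0.6843  0.3149  1.6195 -0.2594  0.879   0.5138]
yaxis ang 0.14390390724869098 z [ 0.0004  0.0017 -1.    ]
tool delta m [-0.0045  0.0008  0.0673]
```

View pics/wrist2.png

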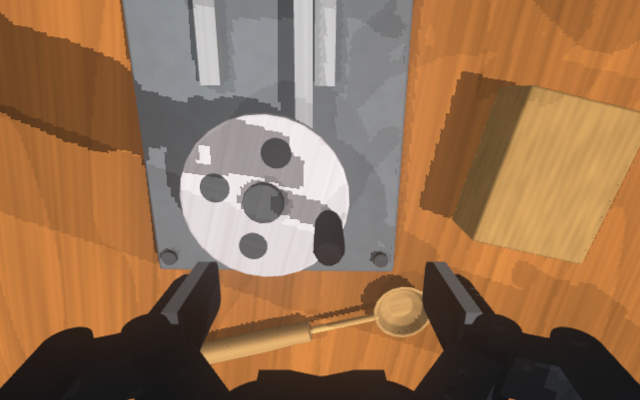

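Request:
apply_moves:
  motion:
    - {"angular": [0, 0, 0], "slide": [-0.0022, 0.0005, 0.033], "jaw": 0}
    - {"angular": [0, 0, 0], "slide": [-0.0022, 0.0005, 0.033], "jaw": 0}
    - {"angular": [0, 0, 0], "slide": [0, 0, 0], "jaw": 100}
    - {"angular": [0, 0, 0], "slide": [0, 0, 0], "jaw": 255}
    - {"angular": [0, 0, 0], "slide": [0, 0, 0], "jaw": 255}
    - {"angular": [0, 0, 0], "slide": [0, 0, 0], "jaw": 255}
    - {"angular": [0, 0, 0], "slide": [0, 0, 0], "jaw": 255}
    - {"angular": [0, 0, 0], "slide": [0, 0, 0], "jaw": 255}
  newtons: 60

```text
time: 5.65
eef_pos: [614.9, -115.0, 77.5]
tool_rot: [2.058, 2.373, 0.001]
wrist_force: [-2.8, 1.1, 6.9]
gripper_width: 0.187
```

```bash
python3 go.py 615 -112.7 73; python3 - <<'E'
from h import *
np.set_printoptions(precision=2,suppress=True)
p=get_image("wrist");cv2.imwrite("pics/wrist3.png",p["img"])
E
```

```text
t 5.65 tcp [ 614.9492 -114.9975   77.5063] F [-2.7614  1.0696  6.921 ] w 0.18727059868807366 j [-0.0183  0.7658  0.2866  1.6607 -0.2899  0.7562  0.5464]
yaxis ang 0.1418573247975583 z [ 0.0009  0.     -1.    ]
tool delta m [0.0023 0.0004 0.0045]
```

View pics/wrist3.png

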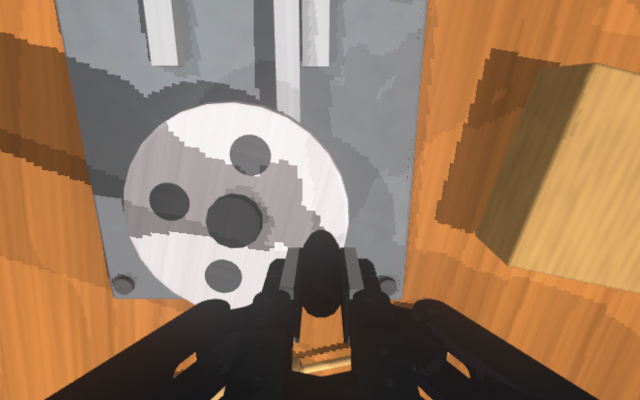

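```bash
cat > crank.py <<'E'
from h import *
import sys
A=np.array([570.5,-107.0])
def plan(step,n):
    s=read_state();M=R.from_rotvec(s["tool_rot"]).as_matrix();t=s["eef_pos"]
    d=t[:2]-A;a=np.arctan2(d[1],d[0]);print("t",s["time"],"ang",round(a,3),"r",round(np.hypot(*d),1),"F",s["wrist_force"].round(1),"z",t[2].round(1),"w",round(s["gripper_width"],3),"j",s["joints"].round(2))
    c=t.copy()
    for i in range(n):
        a-=step;q=np.array([*(A+45*np.array([np.cos(a),np.sin(a)])),t[2]])
        print((M.T@(q-c)/1000).round(4)[:2].tolist());c=q
plan(float(sys.argv[1]),int(sys.argv[2]))
E
python3 crank.py .25 8
```

```text
t 5.7 ang -0.178 r 45.1 F [-2.3  1.1  6.9] z 77.5 w 0.19 j [-0.02  0.77  0.29  1.66 -0.29  0.76  0.55]
[-0.0101, -0.005]
[-0.0086, -0.0072]
[-0.0066, -0.0091]
[-0.0041, -0.0104]
[-0.0014, -0.0111]
[0.0014, -0.0111]
[0.0041, -0.0104]
[0.0066, -0.0091]
```

Request:
apply_moves:
  motion:
    - {"angular": [0, 0, 0], "slide": [-0.0101, -0.005, 0], "jaw": 255}
    - {"angular": [0, 0, 0], "slide": [-0.0086, -0.0072, 0], "jaw": 255}
    - {"angular": [0, 0, 0], "slide": [-0.0066, -0.0091, 0], "jaw": 255}
    - {"angular": [0, 0, 0], "slide": [-0.0041, -0.0104, 0], "jaw": 255}
    - {"angular": [0, 0, 0], "slide": [-0.0014, -0.0111, 0], "jaw": 255}
    - {"angular": [0, 0, 0], "slide": [0.0014, -0.0111, 0], "jaw": 255}
    - {"angular": [0, 0, 0], "slide": [0.0041, -0.0104, 0], "jaw": 255}
    - {"angular": [0, 0, 0], "slide": [0.0066, -0.0091, 0], "jaw": 255}

```text
time: 6.5
eef_pos: [547.1, -147.7, 77.5]
tool_rot: [2.055, 2.363, 0.001]
wrist_force: [3.8, -1.5, 5.4]
gripper_width: 0.188
```

```bash
python3 crank.py .25 8;python3 - <<'E'
from h import *
p=get_image("wrist");cv2.imwrite("pics/wrist4.png",p["img"])
E
```

```text
t 6.5 ang -2.092 r 46.9 F [ 3.8 -1.5  5.4] z 77.5 w 0.188 j [ 0.05  0.69  0.27  1.84 -0.29  0.64  0.63]
[0.0095, -0.0068]
[0.0097, -0.0057]
[0.0108, -0.0032]
[0.0112, -0.0004]
[0.011, 0.0024]
[0.01, 0.005]
[0.0085, 0.0074]
[0.0064, 0.0092]
```

View pics/wrist4.png

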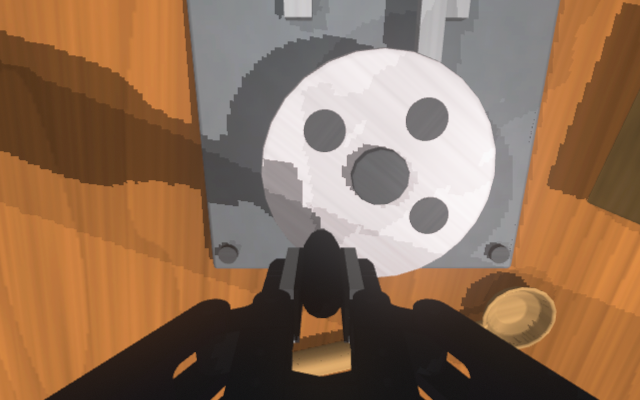

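Request:
apply_moves:
  motion:
    - {"angular": [0, 0, 0], "slide": [0.0095, -0.0068, 0], "jaw": 255}
    - {"angular": [0, 0, 0], "slide": [0.0097, -0.0057, 0], "jaw": 255}
    - {"angular": [0, 0, 0], "slide": [0.0108, -0.0032, 0], "jaw": 255}
    - {"angular": [0, 0, 0], "slide": [0.0112, -0.0004, 0], "jaw": 255}
    - {"angular": [0, 0, 0], "slide": [0.011, 0.0024, 0], "jaw": 255}
    - {"angular": [0, 0, 0], "slide": [0.01, 0.005, 0], "jaw": 255}
    - {"angular": [0, 0, 0], "slide": [0.0085, 0.0074, 0], "jaw": 255}
    - {"angular": [0, 0, 0], "slide": [0.0064, 0.0092, 0], "jaw": 255}

```text
time: 7.35
eef_pos: [543.4, -72.6, 77.4]
tool_rot: [2.057, 2.361, -0.004]
wrist_force: [0.4, -9.0, 7.9]
gripper_width: 0.191
```

```bash
python3 crank.py .25 8
```

```text
t 7.35 ang 2.237 r 43.8 F [ 0.4 -9.   7.9] z 77.4 w 0.191 j [-0.1   0.68  0.29  1.89 -0.3   0.61  0.52]
[0.0055, 0.0097]
[0.0017, 0.0111]
[-0.0011, 0.0112]
[-0.0038, 0.0106]
[-0.0063, 0.0093]
[-0.0084, 0.0074]
[-0.01, 0.0051]
[-0.0109, 0.0025]
```

Request:
apply_moves:
  motion:
    - {"angular": [0, 0, 0], "slide": [0.0055, 0.0097, 0], "jaw": 255}
    - {"angular": [0, 0, 0], "slide": [0.0017, 0.0111, 0], "jaw": 255}
    - {"angular": [0, 0, 0], "slide": [-0.0011, 0.0112, 0], "jaw": 255}
    - {"angular": [0, 0, 0], "slide": [-0.0038, 0.0106, 0], "jaw": 255}
    - {"angular": [0, 0, 0], "slide": [-0.0063, 0.0093, 0], "jaw": 255}
    - {"angular": [0, 0, 0], "slide": [-0.0084, 0.0074, 0], "jaw": 255}
    - {"angular": [0, 0, 0], "slide": [-0.01, 0.0051, 0], "jaw": 255}
    - {"angular": [0, 0, 0], "slide": [-0.0109, 0.0025, 0], "jaw": 255}

```text
time: 8.15
eef_pos: [611.6, -91.2, 77.4]
tool_rot: [-2.059, -2.371, 0.002]
wrist_force: [-3.8, 3.1, 12.7]
gripper_width: 0.189
```

```bash
python3 crank.py .1 5;python3 - <<'E'
from h import *
np.set_printoptions(precision=2,suppress=True)
for n in ["top","scene"]:
    p=get_image(n)
    c,rw=[int(v) for v in proj(p,[*w(-74,60),40])]
    cv2.imwrite(f"pics/{n}5.png",cv2.resize(p["img"][rw-25:rw+25,c-35:c+35],None,fx=10,fy=10,interpolation=cv2.INTER_CUBIC));print(n,c,rw)
    for t in["cradle_tongue","pointer_tip"]:
        for l in landmark_of(p,t)[:2]:print(t,l["conf"],l["xy"],st(at_z(p,l["xy"],40)))
E
```

```text
t 8.15 ang 0.368 r 44.0 F [-3.8  3.1 12.7] z 77.4 w 0.189 j [-0.06  0.76  0.29  1.68 -0.3   0.75  0.52]
[-0.0042, 0.0017]
[-0.0045, 0.0003]
[-0.0045, -0.0001]
[-0.0045, -0.0006]
[-0.0044, -0.001]
top 304 243
cradle_tongue 0.76 [304.3, 244.8] [-76.63  62.08]
scene 349 174
cradle_tongue 0.8 [352.4, 175.3] [-74.62  67.07]
pointer_tip 0.43 [353.4, 172.9] [-81.78  68.05]
pointer_tip 0.39 [353.1, 176.6] [-71.35  69.18]
```

View pics/top5.png

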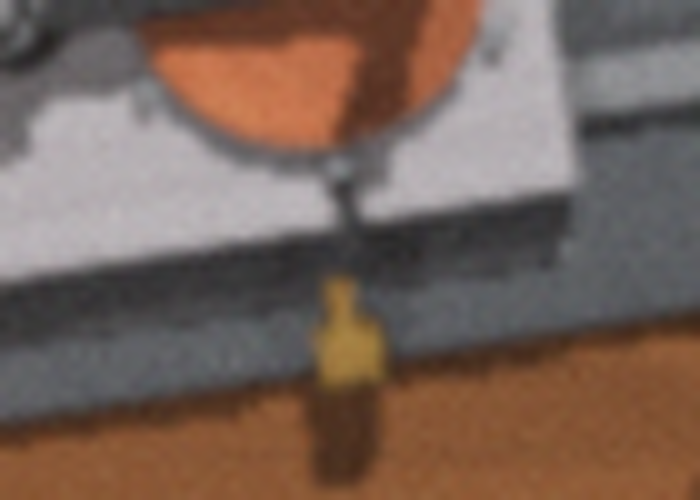

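View pics/scene5.png

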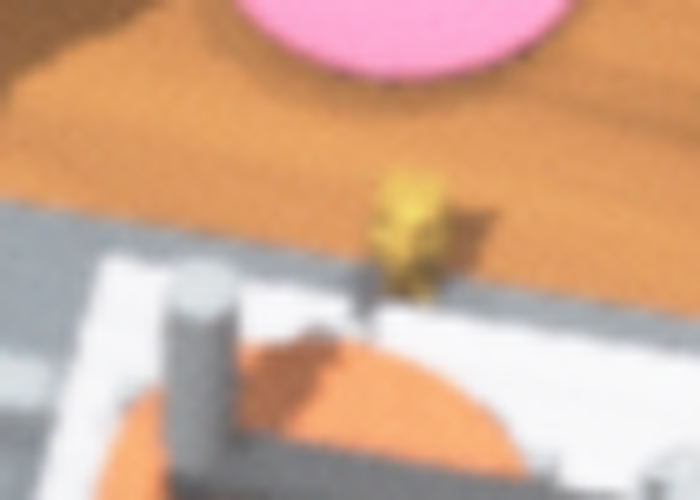

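Request:
apply_moves:
  motion:
    - {"angular": [0, 0, 0], "slide": [-0.0062, 0.002, 0], "jaw": 255}
    - {"angular": [0, 0, 0], "slide": [-0.0068, 0.0002, 0], "jaw": 255}
    - {"angular": [0, 0, 0], "slide": [-0.0067, -0.0006, 0], "jaw": 255}
    - {"angular": [0, 0, 0], "slide": [-0.0065, -0.0017, 0], "jaw": 255}
    - {"angular": [0, 0, 0], "slide": [-0.0061, -0.0027, 0], "jaw": 255}
    - {"angular": [0, 0, 0], "slide": [0, 0, 0], "jaw": 255}
    - {"angular": [0, 0, 0], "slide": [0, 0, 0], "jaw": 255}

```text
time: 9.15
eef_pos: [613.1, -123.2, 77.4]
tool_rot: [-2.059, -2.371, 0.001]
wrist_force: [-4.0, 1.6, 12.0]
gripper_width: 0.187
```

```bash
python3 crank.py .1 5;python3 - <<'E'
from h import *
np.set_printoptions(precision=2,suppress=True)
for n in ["top","scene"]:
    p=get_image(n)
    c,rw=[int(v) for v in proj(p,[*w(-74,66),40])]
    im=p["img"]
    S=12;x0,y0=c-30,rw-20
    big=cv2.resize(im[y0:y0+40,x0:x0+60],None,fx=S,fy=S,interpolation=cv2.INTER_CUBIC)
    f=lambda P:tuple(int(v) for v in ((proj(p,P)-[x0,y0]+.5)*S))
    for y in range(54,78,2): cv2.line(big,f([*w(-86,y),40]),f([*w(-80,y),40]),(0,255,0) if y!=66 else (0,0,255),1); 
    cv2.line(big,f([*w(-40,66),40]),f([*w(-60,66),40]),(0,0,255),1)
    cv2.imwrite(f"pics/{n}6.png",big)
E
```

```text
t 9.15 ang -0.364 r 45.6 F [-4.   1.6 12. ] z 77.4 w 0.187 j [-0.01  0.77  0.29  1.66 -0.29  0.76  0.56]
[-0.0036, -0.0029]
[-0.0036, -0.0027]
[-0.0033, -0.0031]
[-0.003, -0.0034]
[-0.0026, -0.0037]
```

View pics/top6.png

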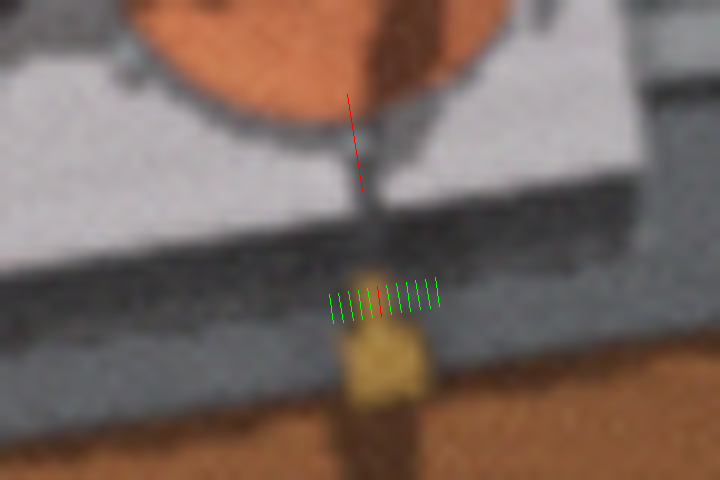

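View pics/scene6.png

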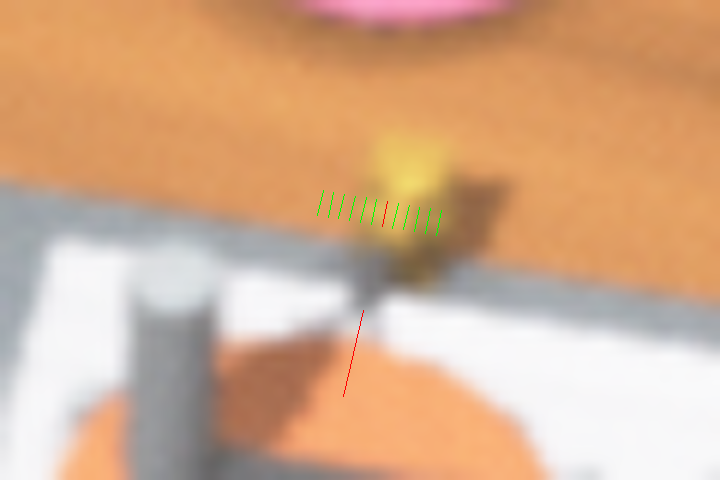

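Request:
apply_moves:
  motion:
    - {"angular": [0, 0, 0], "slide": [-0.0036, -0.0029, 0], "jaw": 255}
    - {"angular": [0, 0, 0], "slide": [-0.0036, -0.0027, 0], "jaw": 255}
    - {"angular": [0, 0, 0], "slide": [-0.0033, -0.0031, 0], "jaw": 255}
    - {"angular": [0, 0, 0], "slide": [0, 0, 0], "jaw": 255}
    - {"angular": [0, 0, 0], "slide": [0, 0, 0], "jaw": 0}
    - {"angular": [0, 0, 0], "slide": [0, 0, 0], "jaw": 0}
    - {"angular": [0, 0, 0], "slide": [0, 0, 0], "jaw": 0}
    - {"angular": [0, 0, 0], "slide": [0, 0, 0], "jaw": 0}

```text
time: 10.05
eef_pos: [606.7, -134.3, 74.8]
tool_rot: [-2.058, -2.372, 0.002]
wrist_force: [-0.6, 0.3, 0.7]
gripper_width: 0.861
```

```bash
python3 crank.py .1 1;python3 - <<'E'
from h import *
p=get_image("wrist");print(p["origin"],camR(p).round(3),p["K"])
E
python3 go.py 0 0 0
```

```text
t 10.05 ang -0.645 r 45.3 F [-0.6  0.3  0.7] z 74.8 w 0.861 j [ 0.01  0.77  0.29  1.67 -0.29  0.75  0.58]
[-0.0028, -0.0036]
[596.19304889 -59.94129015 218.20205078] [[ 0.99   0.135  0.04 ]
 [ 0.141 -0.945 -0.294]
 [-0.002  0.297 -0.955]] [[349.04769216   0.         321.15165419]
 [  0.         349.04769216 199.82623597]
 [  0.           0.           1.        ]]
t 10.1 tcp [ 606.907  -134.1012   74.8609] F [-0.3549  0.0966  0.1922] w 0.9346612486182023 j [ 0.0138  0.7651  0.2851  1.6729 -0.2901  0.7464  0.5797]
yaxis ang 0.14160209621405398 z [-0.0012 -0.0004 -1.    ]
tool delta m [ 0.2184 -0.5818  0.0755]
```

```bash
python3 go.py 475 95 150
```

```text
t 10.1 tcp [ 606.907  -134.1012   74.8609] F [-0.3549  0.0966  0.1922] w 0.9346612486182023 j [ 0.0138  0.7651  0.2851  1.6729 -0.2901  0.7464  0.5797]
yaxis ang 0.14160209621405398 z [-0.0012 -0.0004 -1.    ]
tool delta m [ 0.2454 -0.0983 -0.0751]
```

Request:
apply_moves:
  motion:
    - {"angular": [0, 0, 0], "slide": [0, 0, -0.038], "jaw": 0}
    - {"angular": [0, 0, 0], "slide": [0, 0, -0.038], "jaw": 0}
    - {"angular": [0, 0, 0], "slide": [0.041, -0.0165, 0], "jaw": 0}
    - {"angular": [0, 0, 0], "slide": [0.041, -0.0165, 0], "jaw": 0}
    - {"angular": [0, 0, 0], "slide": [0.041, -0.0165, 0], "jaw": 0}
    - {"angular": [0, 0, 0], "slide": [0.041, -0.0165, 0], "jaw": 0}
    - {"angular": [0, 0, 0], "slide": [0.041, -0.0165, 0], "jaw": 0}
    - {"angular": [0, 0, 0], "slide": [0.041, -0.0165, 0], "jaw": 0}

```text
time: 10.9
eef_pos: [473.6, 97.1, 151.3]
tool_rot: [2.058, 2.373, 0.0]
wrist_force: [0.8, 0.5, 0.1]
gripper_width: 1.0
```

Request:
apply_moves:
  motion:
    - {"angular": [0, 0, 0], "slide": [0, 0, 0], "jaw": 0}
    - {"angular": [0, 0, 0], "slide": [0, 0, 0], "jaw": 0}

```text
time: 11.1
eef_pos: [474.2, 96.9, 151.3]
tool_rot: [2.054, 2.377, -0.0]
wrist_force: [0.9, -1.1, -0.2]
gripper_width: 1.004
```

```bash
python3 go.py 475 95 150; cat > look.py <<'E'
from h import *
np.set_printoptions(precision=2,suppress=True)
import sys
p=get_image("wrist");cv2.imwrite(f"pics/w{sys.argv[1]}.png",p["img"])
c,rw=[int(v) for v in proj(p,[*w(-74,66),40])];print(c,rw)
x0=max(c-50,0);y0=max(rw-40,0);S=8
big=cv2.resize(p["img"][y0:y0+75,x0:x0+100],None,fx=S,fy=S,interpolation=cv2.INTER_CUBIC)
f=lambda P:tuple(int(v) for v in ((proj(p,P)-[x0,y0]+.5)*S))
for y in range(58,76,2): cv2.line(big,f([*w(-92,y),40]),f([*w(-86,y),40]),(0,255,0) if y!=66 else (0,0,255),1)
cv2.line(big,f([*w(-40,66),40]),f([*w(-60,66),40]),(0,0,255),1)
cv2.imwrite(f"pics/w{sys.argv[1]}c.png",big)
for t,z in [("cradle_tongue",40),("pointer_tip",40),("clamp_pin",90),("clamp_pivot",90)]:
    for l in landmark_of(p,t)[:2]:print(t,l["conf"],l["xy"],st(at_z(p,l["xy"],z)),at_z(p,l["xy"],z))
E
python3 look.py 7
```

```text
t 11.1 tcp [474.1901  96.8934 151.3218] F [ 0.8964 -1.0935 -0.1896] w 1.0038647658955195 j [-0.4884  0.4889  0.3483  1.9975 -0.2524  0.6963  0.1625]
yaxis ang 0.14527013520200807 z [-0.0001 -0.0001 -1.    ]
tool delta m [-0.002   0.0005  0.0013]
313 193
cradle_tongue 0.6 [310.2, 192.3] [-76.42  66.9 ] [465.29  97.58  40.  ]
pointer_tip 0.79 [308.7, 190.8] [-77.56  68.07] [464.    98.59  40.  ]
clamp_pin 0.84 [422.5, 255.1] [-2.38 39.72] [542.33  80.72  90.  ]
clamp_pin 0.48 [441.6, 86.2] [ -1.55 143.44] [529.05 183.6   90.  ]
```

View pics/w7.png

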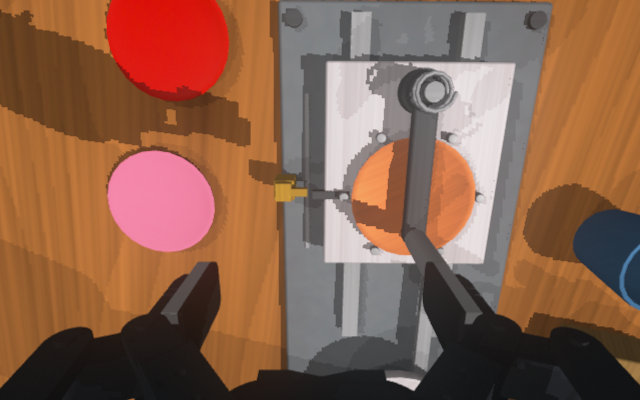

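View pics/w7c.png

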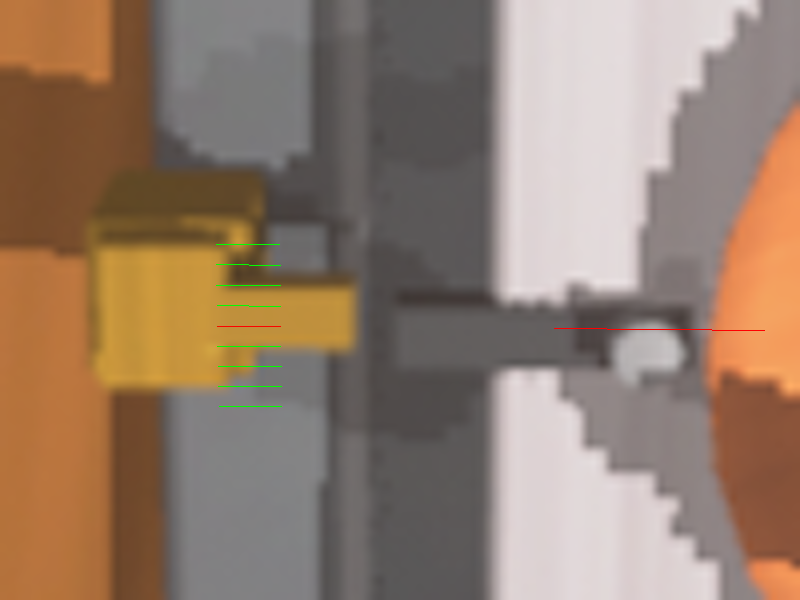

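Request:
apply_moves:
  motion:
    - {"angular": [0, 0, 0], "slide": [-0.041, 0.0165, 0], "jaw": 0}
    - {"angular": [0, 0, 0], "slide": [-0.041, 0.0165, 0], "jaw": 0}
    - {"angular": [0, 0, 0], "slide": [-0.041, 0.0165, 0], "jaw": 0}
    - {"angular": [0, 0, 0], "slide": [-0.041, 0.0165, 0], "jaw": 0}
    - {"angular": [0, 0, 0], "slide": [-0.041, 0.0165, 0], "jaw": 0}
    - {"angular": [0, 0, 0], "slide": [-0.041, 0.0165, 0], "jaw": 0}
    - {"angular": [0, 0, 0], "slide": [0, 0, 0], "jaw": 0}

```text
time: 12.05
eef_pos: [608.6, -144.4, 151.5]
tool_rot: [2.067, 2.356, -0.007]
wrist_force: [-0.4, -0.7, 0.6]
gripper_width: 0.999
```

```bash
python3 go.py 606.8 -134.2 75
```

```text
t 12.05 tcp [ 608.6306 -144.3886  151.4799] F [-0.4368 -0.6562  0.5516] w 0.9992789919435917 j [-0.0006  0.6744  0.3312  1.6059 -0.2532  0.8993  0.5506]
yaxis ang 0.13020705901752028 z [ 0.0028 -0.0081 -1.    ]
tool delta m [ 0.011  -0.0006  0.0764]
```

Request:
apply_moves:
  motion:
    - {"angular": [0, 0, 0], "slide": [0, 0, 0], "jaw": 0}
    - {"angular": [0, 0, 0], "slide": [0, 0, 0], "jaw": 0}

```text
time: 12.25
eef_pos: [606.9, -132.9, 150.9]
tool_rot: [-2.057, -2.372, -0.0]
wrist_force: [0.2, 0.8, -0.2]
gripper_width: 0.999
```

```bash
python3 go.py 606.8 -134.2 75
```

```text
t 12.25 tcp [ 606.8978 -132.884   150.852 ] F [ 0.2212  0.8191 -0.2166] w 0.9989992994221893 j [-0.0098  0.6707  0.3226  1.6135 -0.2555  0.9007  0.5498]
yaxis ang 0.14232862233417087 z [-0.0012  0.0014 -1.    ]
tool delta m [-0.0014 -0.0002  0.0759]
```

Request:
apply_moves:
  motion:
    - {"angular": [0, 0, 0], "slide": [-0.0014, 0, 0.038], "jaw": 0}
    - {"angular": [0, 0, 0], "slide": [0, 0, 0.037], "jaw": 0}
    - {"angular": [0, 0, 0], "slide": [0, 0, 0], "jaw": 255}
    - {"angular": [0, 0, 0], "slide": [0, 0, 0], "jaw": 255}
    - {"angular": [0, 0, 0], "slide": [0, 0, 0], "jaw": 255}
    - {"angular": [0, 0, 0], "slide": [0, 0, 0], "jaw": 255}
    - {"angular": [0, 0, 0], "slide": [0, 0, 0], "jaw": 255}
    - {"angular": [0, 0, 0], "slide": [0, 0, 0], "jaw": 255}

```text
time: 13.05
eef_pos: [608.2, -135.2, 78.4]
tool_rot: [2.057, 2.372, 0.002]
wrist_force: [-2.4, 0.2, 6.0]
gripper_width: 0.19
```

```bash
python3 crank.py .115 4
```

```text
t 13.05 ang -0.642 r 47.1 F [-2.4  0.2  6. ] z 78.4 w 0.19 j [ 0.01  0.76  0.29  1.67 -0.29  0.75  0.58]
[-0.002, -0.0053]
[-0.003, -0.0042]
[-0.0025, -0.0045]
[-0.0019, -0.0048]
```

Request:
apply_moves:
  motion:
    - {"angular": [0, 0, 0], "slide": [-0.003, -0.0043, 0], "jaw": 255}
    - {"angular": [0, 0, 0], "slide": [-0.003, -0.0042, 0], "jaw": 255}
    - {"angular": [0, 0, 0], "slide": [-0.0025, -0.0045, 0], "jaw": 255}
    - {"angular": [0, 0, 0], "slide": [-0.0019, -0.0048, 0], "jaw": 255}
    - {"angular": [0, 0, 0], "slide": [0, 0, 0], "jaw": 255}
    - {"angular": [0, 0, 0], "slide": [0, 0, 0], "jaw": 255}

```text
time: 13.65
eef_pos: [593.2, -149.4, 78.4]
tool_rot: [2.056, 2.369, 0.003]
wrist_force: [1.4, 0.8, 7.3]
gripper_width: 0.196
```

```bash
python3 crank.py .115 1
```

```text
t 13.65 ang -1.079 r 48.1 F [1.4 0.8 7.3] z 78.4 w 0.196 j [ 0.04  0.75  0.29  1.71 -0.29  0.73  0.61]
[0.0014, -0.006]
```

Request:
apply_moves:
  motion:
    - {"angular": [0, 0, 0], "slide": [0, 0, 0], "jaw": 0}
    - {"angular": [0, 0, 0], "slide": [0, 0, 0], "jaw": 0}
    - {"angular": [0, 0, 0], "slide": [0, 0, 0], "jaw": 0}
    - {"angular": [0, 0, 0], "slide": [0, 0, 0], "jaw": 0}
    - {"angular": [0, 0, 0], "slide": [0, 0, -0.037], "jaw": 0}
    - {"angular": [0, 0, 0], "slide": [0, 0, -0.036], "jaw": 0}
    - {"angular": [0, 0, 0], "slide": [0, 0, 0], "jaw": 0}

```text
time: 14.35
eef_pos: [594.6, -149.5, 154.2]
tool_rot: [2.052, 2.366, 0.006]
wrist_force: [1.1, -0.8, -0.2]
gripper_width: 0.999
```

```bash
python3 go.py 475 95 150
```

```text
t 14.35 tcp [ 594.5779 -149.5111  154.2482] F [ 1.1285 -0.8429 -0.2056] w 0.9990715745628324 j [ 0.0148  0.6503  0.3247  1.6457 -0.2535  0.8768  0.5805]
yaxis ang 0.1417924396076942 z [ 0.0098 -0.0032 -0.9999]
tool delta m [ 0.259  -0.0839  0.0023]
```

Request:
apply_moves:
  motion:
    - {"angular": [0, 0, 0], "slide": [0.037, -0.012, 0], "jaw": 0}
    - {"angular": [0, 0, 0], "slide": [0.037, -0.012, 0], "jaw": 0}
    - {"angular": [0, 0, 0], "slide": [0.037, -0.012, 0], "jaw": 0}
    - {"angular": [0, 0, 0], "slide": [0.037, -0.012, 0], "jaw": 0}
    - {"angular": [0, 0, 0], "slide": [0.037, -0.012, 0], "jaw": 0}
    - {"angular": [0, 0, 0], "slide": [0.037, -0.012, 0], "jaw": 0}
    - {"angular": [0, 0, 0], "slide": [0.037, -0.012, 0], "jaw": 0}
    - {"angular": [0, 0, 0], "slide": [0, 0, 0], "jaw": 0}

```text
time: 15.15
eef_pos: [467.9, 102.9, 148.2]
tool_rot: [-2.042, -2.38, 0.002]
wrist_force: [0.3, -0.9, 0.7]
gripper_width: 1.002
```

Request:
apply_moves:
  motion:
    - {"angular": [0, 0, 0], "slide": [0, 0, 0], "jaw": 0}
    - {"angular": [0, 0, 0], "slide": [0, 0, 0], "jaw": 0}

```text
time: 15.35
eef_pos: [472.0, 95.3, 149.1]
tool_rot: [2.06, 2.371, -0.001]
wrist_force: [0.5, -0.2, -0.2]
gripper_width: 1.0
```

```bash
python3 go.py 475 95 150; python3 look.py 8
```

```text
t 15.35 tcp [471.9772  95.2857 149.1131] F [ 0.5147 -0.2305 -0.1762] w 0.999553044670824 j [-0.4891  0.4896  0.3511  2.0063 -0.2558  0.6877  0.1632]
yaxis ang 0.14023164348388148 z [ 0.     -0.0012 -1.    ]
tool delta m [-0.0007  0.003  -0.0009]
316 192
cradle_tongue 0.63 [314.4, 188.7] [-75.59  68.98] [465.83  99.75  40.  ]
pointer_tip 0.81 [310.6, 191.6] [-78.45  66.71] [463.3   97.11  40.  ]
clamp_pin 0.96 [428.8, 251.3] [-1.86 41.77] [542.58  82.83  90.  ]
clamp_pivot 0.74 [446.6, 79.8] [ -1.93 145.06] [528.45 185.15  90.  ]
```

View pics/w8.png

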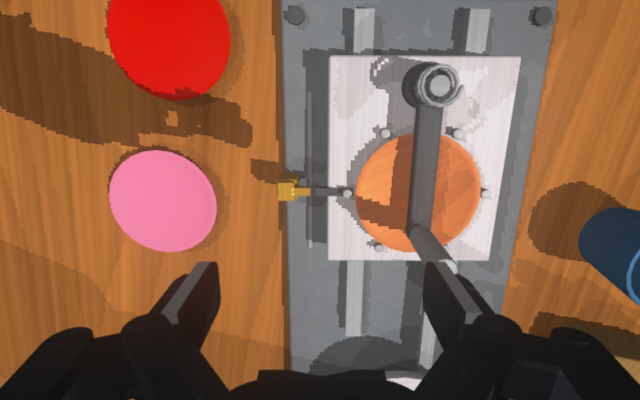

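View pics/w8c.png

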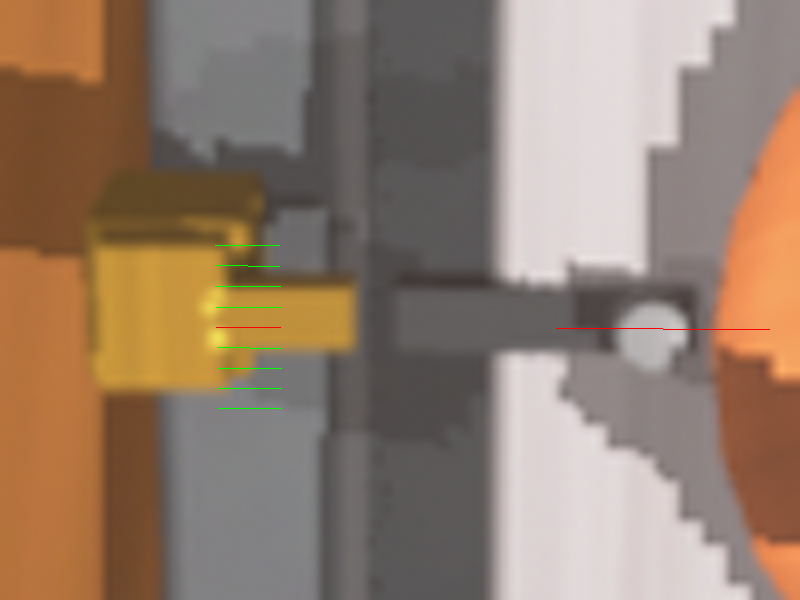

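```bash
python3 go.py 544 83.2 150
```

```text
t 15.6 tcp [472.0256  95.52   149.2685] F [0.5736 0.7009 0.583 ] w 0.9964643075501144 j [-0.4886  0.4893  0.3503  2.0061 -0.2561  0.6879  0.1629]
yaxis ang 0.13990166155048409 z [ 0.0001 -0.0004 -1.    ]
tool delta m [-0.0222  0.0696 -0.0007]
```

Request:
apply_moves:
  motion:
    - {"angular": [0, 0, 0], "slide": [-0.0074, 0.0232, 0], "jaw": 0}
    - {"angular": [0, 0, 0], "slide": [-0.0074, 0.0232, 0], "jaw": 0}
    - {"angular": [0, 0, 0], "slide": [-0.0074, 0.0232, 0], "jaw": 0}
    - {"angular": [0, 0, 0], "slide": [0, 0, 0], "jaw": 0}
    - {"angular": [0, 0, 0], "slide": [0, 0, 0], "jaw": 0}
    - {"angular": [0, 0, 0], "slide": [0, 0, 0], "jaw": 0}

```text
time: 16.2
eef_pos: [542.6, 84.5, 149.0]
tool_rot: [-2.057, -2.372, 0.002]
wrist_force: [-0.2, 0.1, -0.5]
gripper_width: 1.0
```

```bash
python3 go.py 544 83.2 75; python3 look.py 9
```

```text
t 16.2 tcp [542.5777  84.4561 149.0154] F [-0.2046  0.0629 -0.5002] w 1.0000936346893883 j [-0.4164  0.5772  0.343   1.8243 -0.2627  0.7864  0.2044]
yaxis ang 0.1419128865474084 z [-0.0018  0.0001 -1.    ]
tool delta m [-0.0015  0.0014  0.074 ]
223 165
cradle_tongue 0.82 [221.7, 163.5] [-75.38  67.59] [466.22  98.41  40.  ]
pointer_tip 0.84 [215.2, 165.7] [-80.3   65.92] [461.58  96.08  40.  ]
pointer_tip 0.63 [324.8, 36.3] [ -0.4  153.32] [528.84 193.54  40.  ]
clamp_pin 0.86 [320.8, 222.2] [-2.32 41.09] [542.21  82.09  90.  ]
clamp_pivot 0.96 [325.0, 41.2] [ -0.59 144.  ] [529.92 184.28  90.  ]
```

View pics/w9.png

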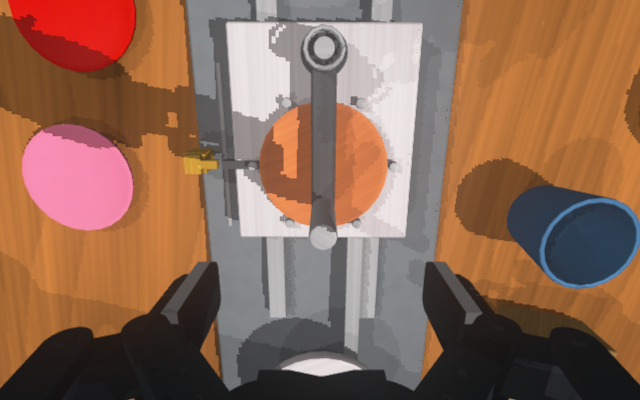

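Request:
apply_moves:
  motion:
    - {"angular": [0, 0, 0], "slide": [-0.0015, 0.0006, 0.037], "jaw": 0}
    - {"angular": [0, 0, 0], "slide": [0, 0, 0.037], "jaw": 0}
    - {"angular": [0, 0, 0], "slide": [0, 0, 0], "jaw": 150}
    - {"angular": [0, 0, 0], "slide": [0, 0, 0], "jaw": 255}
    - {"angular": [0, 0, 0], "slide": [0, 0, 0], "jaw": 255}
    - {"angular": [0, 0, 0], "slide": [0, 0, 0], "jaw": 255}
    - {"angular": [0, 0, 0], "slide": [0, 0, 0], "jaw": 255}
    - {"angular": [0, 0, 0], "slide": [0, 0, 0], "jaw": 255}
  newtons: 40

```text
time: 17.25
eef_pos: [544.5, 83.1, 76.9]
tool_rot: [2.059, 2.373, 0.002]
wrist_force: [-2.7, -0.6, 6.2]
gripper_width: 0.171
```

```bash
python3 go.py 543.9 83.2 75; cat > clamp.py <<'E'
from h import *
import sys
PV=w(0,141.9)
def plan(step,n):
    s=read_state();M=R.from_rotvec(s["tool_rot"]).as_matrix();t=s["eef_pos"]
    d=t[:2]-PV;a=np.arctan2(d@X,-(d@Y));ya=np.arctan2(M[1,1],M[0,1])-yaw
    print("t",s["time"],"clamp ang",round(a,3),"r",round(np.hypot(*d),1),"tool yaw rel",round(ya,3),"F",s["wrist_force"].round(1),"T",s["ft_torque"].round(2),"z",t[2].round(1),"w",round(s["gripper_width"],3),"j",s["joints"].round(2))
    c=t.copy()
    for i in range(n):
        q=np.array([*(PV+100*(np.sin(a+step)*X-np.cos(a+step)*Y)),t[2]]) 
        print((M.T@(q-c)/1000).round(4)[:2].tolist(),"after-turn",(R.from_rotvec([0,0,-step]).as_matrix().T@M.T@(q-c)/1000).round(4)[:2].tolist())
        M=M@R.from_rotvec([0,0,-step]).as_matrix();c=q;a+=step
plan(float(sys.argv[1]),int(sys.argv[2]))
E
python3 clamp.py .1 8
```

```text
t 17.25 tcp [544.5497  83.0738  76.8769] F [-2.689  -0.6039  6.1984] w 0.1707919392928984 j [-0.3771  0.6812  0.2918  1.8803 -0.3162  0.6243  0.253 ]
yaxis ang 0.14154851538466195 z [ 0.0007  0.0007 -1.    ]
tool delta m [ 0.0002 -0.0006  0.0019]
t 17.25 clamp ang 0.001 r 100.2 tool yaw rel 0.005 F [-2.7 -0.6  6.2] T [-0.02  0.51 -0.05] z 76.9 w 0.171 j [-0.38  0.68  0.29  1.88 -0.32  0.62  0.25]
[0.0006, 0.01] after-turn [-0.0004, 0.01]
[0.0005, 0.01] after-turn [-0.0005, 0.01]
[0.0005, 0.01] after-turn [-0.0005, 0.01]
[0.0005, 0.01] after-turn [-0.0005, 0.01]
[0.0005, 0.01] after-turn [-0.0005, 0.01]
[0.0005, 0.01] after-turn [-0.0005, 0.01]
[0.0005, 0.01] after-turn [-0.0005, 0.01]
[0.0005, 0.01] after-turn [-0.0005, 0.01]
```

Request:
apply_moves:
  motion:
    - {"angular": [0, 0, -0.1], "slide": [0.0004, 0.01, 0], "jaw": 255}
    - {"angular": [0, 0, -0.1], "slide": [0.0004, 0.01, 0], "jaw": 255}
    - {"angular": [0, 0, -0.1], "slide": [0.0004, 0.01, 0], "jaw": 255}
    - {"angular": [0, 0, -0.1], "slide": [0.0004, 0.01, 0], "jaw": 255}
    - {"angular": [0, 0, 0], "slide": [0, 0, 0], "jaw": 255}

```text
time: 17.75
eef_pos: [582.2, 96.5, 76.9]
tool_rot: [-1.543, -2.736, -0.001]
wrist_force: [-4.7, -0.6, 6.7]
gripper_width: 0.178
```

```bash
python3 clamp.py .1 3
```

```text
t 17.75 clamp ang 0.404 r 100.0 tool yaw rel 0.407 F [-4.7 -0.6  6.7] T [-0.02  0.79 -0.14] z 76.9 w 0.178 j [-0.31  0.71  0.18  1.76 -0.19  0.68  0.52]
[0.0005, 0.01] after-turn [-0.0005, 0.01]
[0.0005, 0.01] after-turn [-0.0005, 0.01]
[0.0005, 0.01] after-turn [-0.0005, 0.01]
```

Tracks the arc well. Continue to about 0.9.

Request:
apply_moves:
  motion:
    - {"angular": [0, 0, -0.1], "slide": [0.0005, 0.01, 0], "jaw": 255}
    - {"angular": [0, 0, -0.1], "slide": [0.0005, 0.01, 0], "jaw": 255}
    - {"angular": [0, 0, -0.1], "slide": [0.0005, 0.01, 0], "jaw": 255}
    - {"angular": [0, 0, -0.1], "slide": [0.0005, 0.01, 0], "jaw": 255}
    - {"angular": [0, 0, -0.1], "slide": [0.0005, 0.01, 0], "jaw": 255}
    - {"angular": [0, 0, 0], "slide": [0, 0, 0], "jaw": 255}

```text
time: 18.35
eef_pos: [616.7, 130.9, 76.9]
tool_rot: [-0.82, -3.032, 0.002]
wrist_force: [-5.1, -2.5, 7.4]
gripper_width: 0.178
```

```bash
python3 clamp.py .05 3
```

```text
t 18.35 clamp ang 0.896 r 100.1 tool yaw rel 0.906 F [-5.1 -2.5  7.4] T [-0.39  0.82 -0.3 ] z 76.9 w 0.178 j [-0.27  0.76  0.05  1.64 -0.05  0.75  0.84]
[0.0002, 0.005] after-turn [-0.0001, 0.005]
[0.0001, 0.005] after-turn [-0.0002, 0.005]
[0.0001, 0.005] after-turn [-0.0002, 0.005]
```

Request:
apply_moves:
  motion:
    - {"angular": [0, 0, -0.05], "slide": [0.0001, 0.005, 0], "jaw": 255}
    - {"angular": [0, 0, -0.05], "slide": [0.0001, 0.005, 0], "jaw": 255}
    - {"angular": [0, 0, 0], "slide": [0, 0.002, 0], "jaw": 255}
    - {"angular": [0, 0, 0], "slide": [0, 0, 0], "jaw": 255}
    - {"angular": [0, 0, 0], "slide": [0, 0, 0], "jaw": 255}

```text
time: 18.85
eef_pos: [621.4, 139.6, 76.9]
tool_rot: [-0.673, -3.067, 0.005]
wrist_force: [-4.2, -3.6, 7.6]
gripper_width: 0.178
```

```bash
python3 clamp.py .05 1
```

```text
t 18.85 clamp ang 0.994 r 100.1 tool yaw rel 1.002 F [-4.2 -3.6  7.6] T [-0.51  0.82 -0.3 ] z 76.9 w 0.178 j [-0.27  0.76  0.03  1.62 -0.02  0.76  0.9 ]
[0.0002, 0.005] after-turn [-0.0, 0.005]
```

Request:
apply_moves:
  motion:
    - {"angular": [0, 0, 0], "slide": [0, 0.002, 0], "jaw": 255}
    - {"angular": [0, 0, 0], "slide": [0, 0, 0], "jaw": 255}
    - {"angular": [0, 0, 0], "slide": [0, 0, 0], "jaw": 255}

```text
time: 19.15
eef_pos: [621.8, 140.5, 76.9]
tool_rot: [-0.673, -3.066, 0.007]
wrist_force: [-4.9, -4.0, 7.4]
gripper_width: 0.175
```

```bash
python3 clamp.py .05 1
```

```text
t 19.15 clamp ang 1.004 r 100.2 tool yaw rel 1.002 F [-4.9 -4.   7.4] T [-0.71  0.93 -0.2 ] z 76.9 w 0.175 j [-0.27  0.77  0.03  1.61 -0.02  0.77  0.9 ]
[0.0003, 0.005] after-turn [0.0, 0.005]
```

Request:
apply_moves:
  motion:
    - {"angular": [0, 0, 0], "slide": [0, 0.002, 0], "jaw": 255}
    - {"angular": [0, 0, 0], "slide": [0, 0, 0], "jaw": 255}
    - {"angular": [0, 0, 0], "slide": [0, 0, 0], "jaw": 255}
    - {"angular": [0, 0, 0], "slide": [0, 0, 0], "jaw": 255}

```text
time: 19.55
eef_pos: [622.0, 140.8, 76.8]
tool_rot: [-0.673, -3.065, 0.011]
wrist_force: [-6.9, -6.5, 9.2]
gripper_width: 0.172
```

```bash
python3 clamp.py .05 1; python3 look.py 10; python3 - <<'E'
from h import *
p=get_image("top");cv2.imwrite("pics/top10.png",cv2.resize(p["img"][120:300,210:410],None,fx=4,fy=3.3,interpolation=cv2.INTER_CUBIC))
p=get_image("scene");cv2.imwrite("pics/scene10.png",cv2.resize(p["img"][100:260,240:440],None,fx=4,fy=3.5,interpolation=cv2.INTER_CUBIC))
E
```

```text
t 19.55 clamp ang 1.007 r 100.2 tool yaw rel 1.002 F [-6.9 -6.5  9.2] T [-0.94  1.19 -0.05] z 76.8 w 0.172 j [-0.28  0.77  0.03  1.61 -0.02  0.77  0.9 ]
[0.0003, 0.005] after-turn [0.0001, 0.005]
95 -13
clamp_pin 0.75 [320.2, 274.4] [82.08 88.92] [619.31 140.96  90.  ]
clamp_pivot 0.69 [321.8, 4.6] [ -2.46 143.72] [528.11 183.75  90.  ]
```

View pics/w10.png

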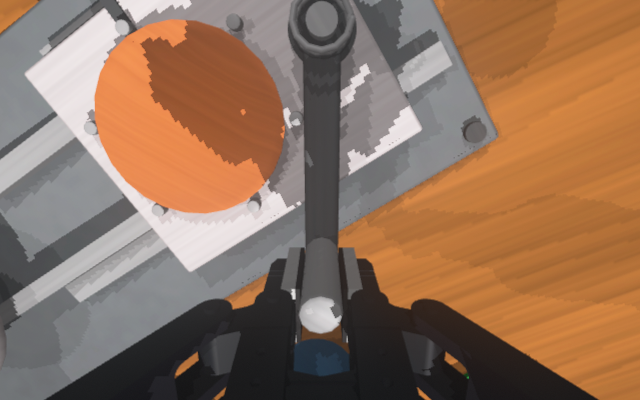

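View pics/top10.png

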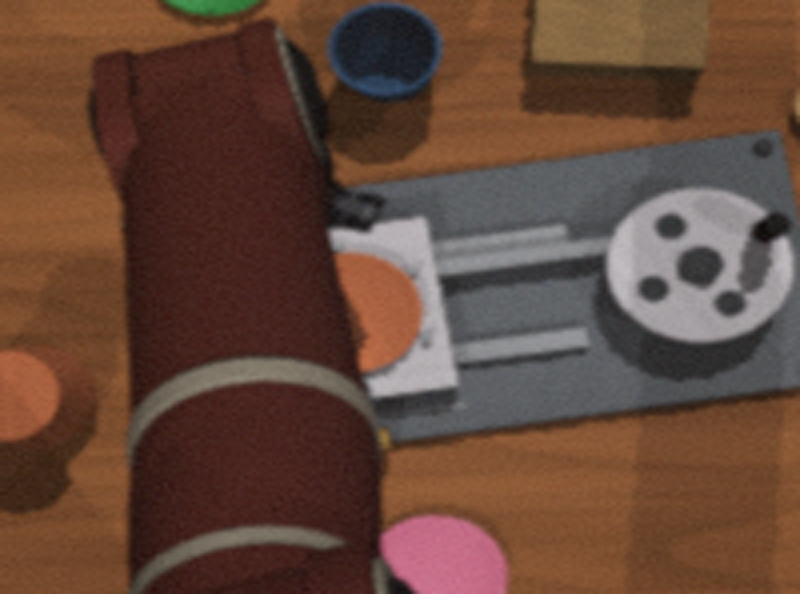

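View pics/scene10.png

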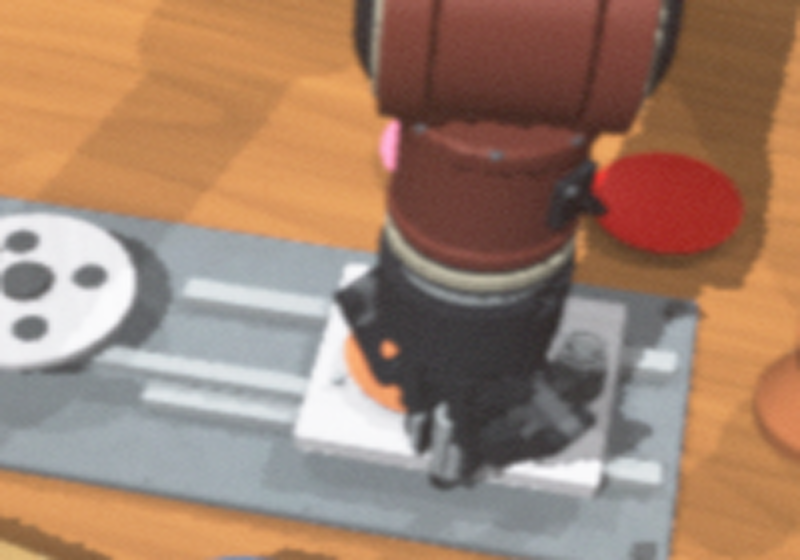

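```bash
python3 - <<'E'
from h import *
np.set_printoptions(precision=2,suppress=True)
p=get_image("wrist")
m=silhouettes(p,"dish")[0];c,_=cv2.findContours(m["region"].astype(np.uint8),0,1);c=max(c,key=len)[:,0,:]
Q=np.array([at_z(p,u,50)[:2] for u in c],np.float32);cc,rr=cv2.minEnclosingCircle(Q);print("dish",st(cc),rr)
t=get_image("top");E=[]
for x in(-40,-20,0,20,40):
    ys=np.arange(-30,40,.5);g=cv2.cvtColor(t["img"],cv2.COLOR_BGR2GRAY).astype(np.float32)
    uv=np.array([proj(t,[*w(x,y),40]) for y in ys],np.float32)
    v=cv2.remap(g,uv[None,:,0],uv[None,:,1],cv2.INTER_LINEAR)[0];E.append(ys[np.argmax(np.gradient(cv2.GaussianBlur(v[None],(9,1),0)[0]))])
print("edge y",E)
g=cv2.cvtColor(cv2.imread("pics/top0.png"),cv2.COLOR_BGR2GRAY).astype(np.float32);E=[]
for x in(-40,-20,0,20,40):
    ys=np.arange(-55,20,.5)
    uv=np.array([proj(t,[*w(x,y),40]) for y in ys],np.float32)
    v=cv2.remap(g,uv[None,:,0],uv[None,:,1],cv2.INTER_LINEAR)[0];E.append(ys[np.argmax(np.gradient(cv2.GaussianBlur(v[None],(9,1),0)[0]))])
print("edge y at start",E)
E
python3 clamp.py .05 1
```

```text
dish [-1.23 67.41] 45.52699661254883
edge y [np.float64(10.5), np.float64(10.0), np.float64(11.0), np.float64(11.0), np.float64(10.0)]
edge y at start [np.float64(-17.0), np.float64(-17.5), np.float64(-18.5), np.float64(-18.5), np.float64(-17.5)]
t 20.05 clamp ang 1.007 r 100.1 tool yaw rel 1.002 F [-6.9 -6.8  8.8] T [-0.98  1.2  -0.08] z 76.8 w 0.174 j [-0.28  0.77  0.03  1.61 -0.02  0.77  0.9 ]
[0.0003, 0.005] after-turn [0.0, 0.005]
```

```bash
python3 -c "
from rig import r
print(r.close_job())"
```

```text
the job is handed in; nothing more can be done
None
```

I cranked the handwheel clockwise about 7.2 rad, swung the clamp arm to its stop, and handed the job in at about 20 s still gripping the pin. No verdict came back.

- **Tongue at the pointer:** the first close wrist view put it about 1.9 mm short. I gripped the handle again and added about 0.44 rad. The next close view showed tongue and pointer within about 0.2 mm.
- **Clamp at its stop:** the pin measured about 1.007 rad at a radius of 100 mm. The last 2 mm push moved it only about 0.3 mm while the sideways wrist force rose from about 6 to 9.5 N, so it is against the stop. The fingers hold the pin with a 40 N grip setting.
- **Dish and cradle at the end:** the dish lay in its nest, with its centre at stand y 67.4 mm against about 67 mm for the pointer. The cradle edge had moved about 28.3 mm, and the wheel angle gives 28.6 mm, so opening the clamp shifted it little if at all. The arm hid the tongue in this last view, so its final position rests on these two measurements.
- **Cup, box, spoon and pot:** I kept the arm clear of them. The last top view showed no visible shift of the cup, box and pot. The spoon was almost out of that view and I did not check it again.

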